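Unhook the test weight from the load-cell stand

TASK

Take the brass test weight off the load-cell stand's safety hook: with the weight's own cross bar press the sprung keeper back until it is fully open, keep it pressed while you lift the bar up past the hook's beak, draw the weight off the hook, then set it down gently, upright and fully home, in the empty large recess of the wooden weight block and let go. The load cell is delicate: take hold of the weight gently, and while you move the bar in the hook never load the hook with more than 15 N; do not push on the stand or its keeper with the gripper, and leave the other things on the bench where they are.

Things in the scene. Friction and masses are not known exactly. Their poses are not given: they have to be found in the camera images.
- weight_centre (a point): Centre, half-way up, of the brass test weight (0.5 kg, 100 mm high): drum 44 mm wide, 36 mm high; welded stirrup of two flat upright legs (14 mm wide in x, 52 mm over their outer faces across y) and a cross bar along y. Foot 50 mm below this point, drum top 14 mm below, bar 42 mm above. At the start it hangs in the hook. Grip the legs across y, 10 to 25 mm above this point.
- weight_bar (a point): Centre of the weight's round cross bar (8 mm diameter), on the weight's axis; same axes as weight_centre.
- weight_foot (a point): Centre of the underside of the weight's drum; same axes as weight_centre.
- recess (a point): Centre of the floor of the empty large recess in the wooden weight block (70 x 200 x 30 mm, fixed): 50 mm wide, 12 mm deep, floor 18 mm above the table. Block axes: z up; the row of recesses runs along -y, the next, 64 mm away, holds a 43 mm high, 31 mm wide weight, then two smaller ones.
- stand: The fixed load-cell stand: aluminium column (30 mm, 242 mm high, face 143 mm behind the origin) on a grey 270 x 110 mm base, silver load-cell bar level in front of it, red 12 mm thick steel hook screwed on the bar's end by a slotted tail. Origin on the table, straight below hook_mid. Axes: +x level from hook to column, y across the hook, z up. Only the column rises more than 13 mm above hook_mid.
- block: The fixed wooden weight block; origin at the centre of its underside.
- weight: The brass test weight with its stirrup; origin at the centre of the drum's underside.
- weight_200: Bystander: brass knob weight, 31 mm in diameter, in the block; origin under its centre.
- weight_100: Bystander: brass knob weight, 25 mm in diameter, in the block; origin under its centre.
- weight_50: Bystander: brass knob weight, 19 mm in diameter, in the block; origin under its centre.
- multimeter: Bystander: black hand multimeter lying face up, 150 x 76 x 38 mm; origin under its centre.
- parts_box: Bystander: clear open parts box, 150 x 90 x 40 mm; origin under its centre.
- screwdriver: Bystander: screwdriver lying on the bench, 180 mm; origin under its middle.
- mouse: Bystander: black computer mouse, 105 x 60 x 34 mm; origin under its centre.
- breadboard: Bystander: white breadboard with a small green circuit board on it, 165 x 55 x 18 mm; origin under its centre.
- hook_mid (a point): Point fixed to the stand, 180 mm up, stand axes: here the weight's cross bar starts. The hook is clamped up to 8 mm nearer or farther in x than stated from here (unmeasured, differs each time). Nominally: floor 4 mm below, nose wall at x = -13 mm, beak over the bar to x = +10.6 mm, its underside 5.5 mm and top 13 mm above this point. Hook underside 20 mm below, front x = -22 mm.
- beak (a point): Nominal back lower edge of the beak (the hook may sit 8 mm either way in x): x = +10.6, z = +5.5 mm from hook_mid. Behind it stands the sprung keeper, a 16 x 3 x 26 mm steel tongue hinged low in the throat, that the bar pushes back in +x: about 7.5 N at first touch, 10.3 N at its hard stop 7 mm on. Only within 1 mm of the stop can the bar rise freely past the beak; the keeper then snaps shut.
Mind the look-alikes: they are no part of the job. Of the things that look like the weight, the middle-sized one is meant.

How it is judged (in metres and radians):
On the way, in this order (a step that is already met when the one before it is completed fails the run):
1. the weight's bar, moved back in the hook, presses on the keeper with at least 8 N (x of weight_bar in the frame of hook_mid above 0.0035 m and z of weight_bar in the frame of hook_mid below 0.012 m and contact force between weight and stand above 8 N), for 0.1 s.
2. the bar has been lifted out over the beak (z of weight_bar in the frame of hook_mid above 0.016 m), for 0.1 s.
At the end, for the whole second after the job is handed in: The test weight stands released and at rest in the large recess of the weight block, upright within 0.06 rad, its underside on the recess floor (within 3 mm) and within 5.5 mm of its centre (horizontal distance between weight_foot and recess below 0.0055 m and z of weight_foot in the frame of recess below 0.003 m and angle between weight_centre's own z axis and vertical below 0.06 rad and linear speed of weight below 0.02 m/s); the robot touches nothing.
It fails at once if the hook is loaded with more than 15 N by the weight once the bar has been moved 4 mm from where it hung (distance of weight_bar from where it was at the start of the episode above 0.004 m and contact force between weight and stand above 15 N).
It fails at once if the hook is loaded with more than 35 N by the weight (contact force between weight and stand above 35 N).
It fails at once if the gripper or arm pushes on the stand or its keeper (more than 3 N) (contact force between any of the fingers, the arm and stand above 3 N).
It fails at once if the weight is dropped or banged into the block (more than 40 N) (contact force between weight and block above 40 N).
It fails at once if a bystander is moved by more than 20 mm (distance of any of weight_200, weight_100, weight_50, multimeter, parts_box, screwdriver, mouse, breadboard from where it was at the start of the episode above 0.02 m).
It also fails if it takes over 70 s, if anything falls off the work surface, if the arm or the gripper's body presses on something with over 40 N, if the wrist force passes 120 N, or if a joint passes its speed limit or range.

ROBOT

A 6-joint arm with a two-finger parallel gripper is mounted at the origin on the work surface. World frame = base frame: x ahead of the robot, y to its left, z up, the work surface at z = 0. Lengths are in m, angles in degrees, forces in N, time in s.
With the tool pointing down it reaches from about 0.375 to 0.9 m from the base axis. Payload 3.1 kg.
Tool frame: the origin (TCP) lies midway between the tips of the shut fingers; the grasp point (between the pads) lies 19 mm behind it; z points along the fingers, y is the line along which they close (so a half turn about z gives the same grasp; the last joint's range is limited). The gripper opens to 87 mm and grips with 3 to 60 N. Pads are 19 mm wide; open, the fingers measure 117 mm over their backs; the gripper's body (75 mm by 190 mm) begins 51 mm behind the grasp point.
Start: joints at [60.59, 30.224, 82.088, -0, 67.689, -10.227], TCP at [0.205, 0.59, 0.223] pointing down, gripper open.
Joint ranges: [-176.69, 176.69], [-43.24, 126.21], [12.49, 139.97], [-82, 262], [0, 151.66], [-163.58, 163.58]. Speed limits (degrees/s): [159.86, 159.86, 180, 180, 180, 180].

INTERFACE

Orientations are given as a 3x3 rotation matrix whose columns are the frame's x, y, z axes.
In Python, from plant import ctrl gives the robot as it stands.
- The arm moves only by the tool arm_command, never from a script. Its argument "deltas" is a list of rows, each a list of 3 entries, a list of its own where there are three numbers: the turn, a rotation vector about the tool's x, y, z as a fraction of full scale, then the shift along the tool's x, y, z as a fraction of full scale, then the closure, from -1 (fully open) to 1 (shut), so that 0 is half open. A call has exactly 10 rows; each row shifts and turns the commanded pose from where the row before left it, along the tool's axes as they then stand; what a row does not reach is not made up. Full scale, the value 1, is 20 mm for a shift and 6 degrees for a turn. A row lasts 1/8 s, in which the tool goes at most 62.5 mm and 10.7 degrees, less where a joint would pass 70% of its speed; a pose out of reach is approached as far as the arm can. A call with a number of a shift or a turn outside -1 to 1 is refused whole. A call with a gripper value outside its range is refused whole. The fingers move at their own pace and stop on an object; the grip force is fixed at half the most. Time passes only in rows, so rows that do not move let the fingers close, or fill a call up. It gives the time, the measured TCP pose, the force, the opening and the grip force at its end, in the units of the state.
- ctrl.state(): the state, without advancing time (a new reading comes with each control period).
- ctrl.read_camera(name): name is "scene" or "top"; returns the picture (480x640x3 uint8, red, green, blue); there is no depth.
- ctrl.calibration(name): a dict with "intrinsics" (3x3 intrinsics, pixels), "k1" (the pictures are not rectified: a ray, as slopes to the right and down, at radius r is drawn at 1 + k1 r^2 times it, then the intrinsics apply), "world_to_cam" (4x4, takes a point from world to camera coordinates). Camera axes: x right, y up, looking along -z (the intrinsics and any distortion apply to the point x, -y, -z); pixel columns grow to the right and rows downward; lengths in m; the calibration is good to about 2 mm. A picture is of the moment at which its call begins. calibration takes no time and is no camera call.
- ctrl.job_done(): hands the job in; it is judged then, once.
The state is a dict: "t": time; "q": joint angles; "qd": joint speeds; "effort": joint torques, N m; "tool_pos": TCP position; "tool_rot": TCP orientation; "wrist_force": force on the tool from outside, world axes, zero at the start; "moment": the same for the moment, N m; "grip_width": finger opening in m; "finger_force": force on a finger pad.
Only numpy, scipy, OpenCV 4.12 (cv2) and the standard library are available. Lean on these libraries where they do the work, as an engineer would, in place of code of your own. Each camera call takes 0.05 s, during which the arm holds its last target. There are 200 camera calls.

## Working session

There is one attempt and no reset: what is moved stays moved. The work goes in short steps, Python scripts to look and compute and a tool call to move; the robot and the scene stay as the last step left them, time stands still between calls to the robot, and variables do not carry over. Pictures are saved under pics/ and viewed, at most 10 in all, crops included, and the job is handed in when it is done.

Besides the shell and the picture viewer there is one more tool, called after ">>>" by a JSON object that holds its "method" and its "body". arm_command: Moves the arm, as the interface text tells. Shift numbers are shares of 20 mm and turn numbers shares of 6 degrees, none past 1 either way. Its arguments: {"type":"object","properties":{"deltas":{"type":"array"}},"required":["deltas"]}

```bash
mkdir -p pics; ls; python3 - <<'E'
from plant import ctrl
import cv2
s=ctrl.state();print({k:s[k] for k in s})
for n in("scene","top"):
    im=ctrl.read_camera(n);cv2.imwrite(f"pics/{n}0.png",im[:,:,::-1]);c=ctrl.calibration(n);print(n,c)
E
```

```text
pics
{'t': 0.0, 'q': array([ 6.05909240e+01,  3.02794763e+01,  8.21550824e+01,  1.75720166e-04,
        6.76904674e+01, -1.02265180e+01]), 'qd': array([-0.01242838,  0.05013632, -0.00815771,  0.00607174,  0.00585246,
       -0.09132195]), 'effort': array([ 1.65426968e-04, -4.40042710e+01, -1.76591098e+01,  6.32177596e-02,
        5.82849118e-02, -1.38368659e-04]), 'tool_pos': array([0.2049622 , 0.5896664 , 0.22157342]), 'tool_rot': array([[-9.44475847e-01,  3.28579094e-01, -1.07398066e-03],
       [ 3.28580618e-01,  9.44474017e-01, -1.89952469e-03],
       [ 3.90202731e-04, -2.14694442e-03, -9.99997619e-01]]), 'wrist_force': array([0.10298369, 0.14639203, 0.03239985]), 'moment': array([ 0.04071066, -0.07992131,  0.00109582]), 'finger_force': 0.0, 'grip_width': 0.086388543381807}
scene {'intrinsics': array([[500.61318047,   0.        , 317.99953275],
       [  0.        , 500.61318047, 245.03342135],
       [  0.        ,   0.        ,   1.        ]]), 'k1': -0.06802623735556865, 'world_to_cam': array([[ 0.88749373,  0.46080896, -0.00316021, -0.42146259],
       [-0.35975362,  0.69711952,  0.62016264,  0.15883162],
       [ 0.28797954, -0.54925356,  0.78446689, -1.35558083],
       [ 0.        ,  0.        ,  0.        ,  1.        ]])}
top {'intrinsics': array([[616.52936614,   0.        , 315.83936197],
       [  0.        , 616.52936614, 245.13152091],
       [  0.        ,   0.        ,   1.        ]]), 'k1': -0.12648313081479678, 'world_to_cam': array([[-0.01887562, -0.99980544, -0.00572714, -0.03808504],
       [ 0.97812029, -0.01965259,  0.20710979, -0.54507952],
       [-0.20718205, -0.00169251,  0.97830094, -1.60169709],
       [ 0.        ,  0.        ,  0.        ,  1.        ]])}
```

View pics/scene0.png

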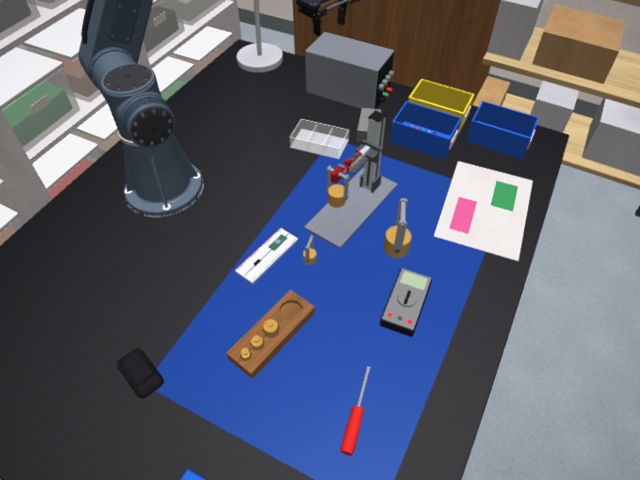

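View pics/top0.png

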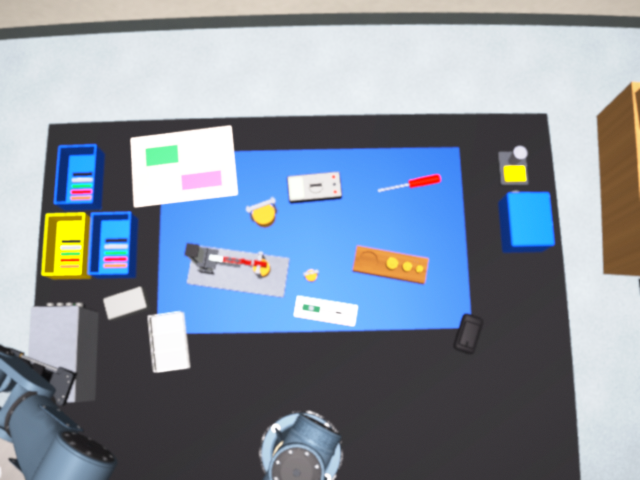

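Three stirrup weights show in the scene view: (337,190) hanging in the hook, (397,240) large and standing, (309,255) small and standing. The one on the red hook is middle-sized and hanging, so it fits the description. I'll confirm it in an enlarged crop.

```bash
cat > h.py <<'E'
import numpy as np, cv2
from plant import ctrl
from scipy.optimize import least_squares
C={n:ctrl.calibration(n) for n in("scene","top")}
def ray(n,u,v):
    c=C[n];K=c["intrinsics"];d=np.array([(u-K[0,2])/K[0,0],(v-K[1,2])/K[1,1]])
    s=d.copy()
    for _ in range(20): s=d/(1+c["k1"]*(s@s))
    T=c["world_to_cam"];R=T[:3,:3]
    w=R.T@np.array([s[0],-s[1],-1]);return -R.T@T[:3,3],w/np.linalg.norm(w)
def plane(n,u,v,z):
    o,d=ray(n,u,v);return o+d*(z-o[2])/d[2]
def proj(n,p):
    c=C[n];q=c["world_to_cam"]@np.append(p,1);s=np.array([q[0],-q[1]])/-q[2]
    s=s*(1+c["k1"]*(s@s));return (c["intrinsics"]@np.append(s,1))[:2]
def tri(a,b):
    (o,d),(p,e)=ray("scene",*a),ray("top",*b)
    t=np.linalg.lstsq(np.c_[d,-e],p-o,rcond=None)[0]
    A,B=o+d*t[0],p+e*t[1];return (A+B)/2,np.linalg.norm(A-B)
E
python3 - <<'E'
import cv2,numpy as np
a=cv2.imread("pics/scene0.png")[95:245,295:415];b=cv2.imread("pics/top0.png")[230:305,180:300]
a=cv2.resize(a,None,fx=4,fy=4,interpolation=cv2.INTER_CUBIC)
b=cv2.resize(b,None,fx=2.66,fy=2.66*3,interpolation=cv2.INTER_CUBIC) if 0 else cv2.resize(b,(320,200),interpolation=cv2.INTER_CUBIC)
o=np.zeros((600,800,3),np.uint8);o[:,:480]=a;o[:200,480:]=b
c=cv2.imread("pics/scene0.png")[285:380,220:320];o[220:524,480:]=cv2.resize(c,(320,304),interpolation=cv2.INTER_CUBIC)
cv2.imwrite("pics/crop1.png",o)
E
```

```text
(no output)
```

View pics/crop1.png

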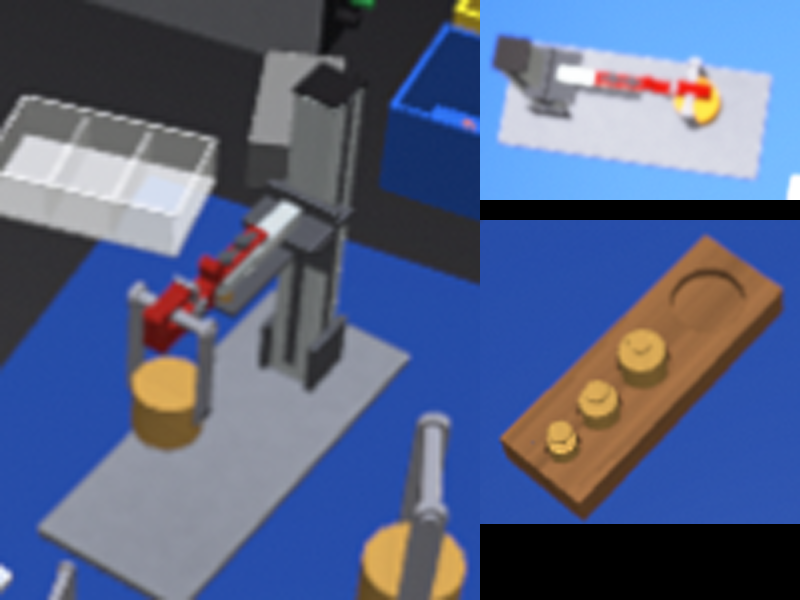

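The crop confirms the target: the middle weight's bar lies through the red hook, with bar ends at about (329.5,168) and (346,177) in the scene view. In the top view they are at about (260.5,254.5) and (259.5,274). The block's empty recess is at its upper right end, about (291,306).

```bash
python3 - <<'E'
from h import *
np.set_printoptions(precision=4,suppress=True)
im={n:cv2.imread(f"pics/{n}0.png") for n in C}
e1=tri((329.7,168.2),(260.3,274.2));e2=tri((346.3,176.5),(260.6,254.6))
print("bar ends",e1,e2,np.linalg.norm(e1[0]-e2[0]),"mid",(e1[0]+e2[0])/2)
def big(m,box):
    u0,v0,u1,v1=box;M=np.zeros_like(m);M[v0:v1,u0:u1]=m[v0:v1,u0:u1]
    M=cv2.morphologyEx(M,cv2.MORPH_CLOSE,np.ones((3,3)))
    return max(cv2.findContours(M,cv2.RETR_EXTERNAL,cv2.CHAIN_APPROX_NONE)[0],key=cv2.contourArea)
hsv={n:cv2.cvtColor(im[n],cv2.COLOR_BGR2HSV) for n in im}
# base plate: grey outline on the blue mat
for n,box in(("top",(180,240,298,302)),("scene",(300,165,402,248))):
    h=hsv[n];m=((h[...,1]<110)&(h[...,2]>60)).astype(np.uint8)*255
    c=big(m,box);r=cv2.minAreaRect(c) 
    q=cv2.approxPolyDP(cv2.convexHull(c),3,True)[:,0];print(n,"base",q.tolist())
    for z in(0.01,): print(np.array([plane(n,*p,z) for p in q])[:,:2].tolist())
for n,box in(("top",(345,238,435,290)),("scene",(220,285,320,380))):
    h=hsv[n];m=((h[...,0]<25)&(h[...,1]>60)).astype(np.uint8)*255
    c=big(m,box);q=cv2.approxPolyDP(cv2.convexHull(c),3,True)[:,0];print(n,"block",q.tolist())
    print(np.array([plane(n,*p,0.03) for p in q])[:,:2].tolist())
o=np.zeros((600,800,3),np.uint8)
o[:,:400]=cv2.resize(im["top"][238:298,352:392],(400,600),interpolation=cv2.INTER_CUBIC)
o[:400,400:]=cv2.resize(im["scene"][285:335,270:320],(400,400),interpolation=cv2.INTER_CUBIC)
cv2.imwrite("pics/crop2.png",o)
E
```

```text
bar ends (array([0.4518, 0.0924, 0.1812]), np.float64(0.01041344673620819)) (array([0.4985, 0.0897, 0.1793]), np.float64(0.0034920921832167565)) 0.046871246826276414 mid [0.4751 0.0911 0.1802]
top base [[187, 244], [288, 257], [283, 296], [187, 283]]
[[0.5646190537561313, 0.3104934490675654], [0.522262375729444, 0.02879962776040814], [0.41432567594994485, 0.04352425766958199], [0.45477997918293694, 0.3079570941422726]]
scene base [[396, 183], [340, 247], [305, 247], [305, 225], [328, 166], [379, 165]]
[[0.5602080560195268, 0.2924541755124721], [0.5216253926024637, 0.025624294118339885], [0.4463347423936118, -0.013231330499920646], [0.41301523191021616, 0.048481732089670104], [0.367160913892704, 0.26787489739468096], [0.49155693899121483, 0.3368649793290289]]
top block [[357, 247], [427, 259], [424, 281], [354, 270]]
[[0.5424622133746546, -0.16104905729348448], [0.5051434024722026, -0.3513961409528727], [0.4446894403026492, -0.33990128038781736], [0.4789190780747701, -0.1508452788816289]]
scene block [[292, 291], [313, 306], [313, 313], [251, 377], [227, 352]]
[[0.4874925814672976, -0.14922751678084245], [0.5469380386110391, -0.16210288692029184], [0.555110600842754, -0.1776126858006572], [0.5144120942157566, -0.36350188175162157], [0.44197989545056615, -0.34014349958721274]]
```

View pics/crop2.png

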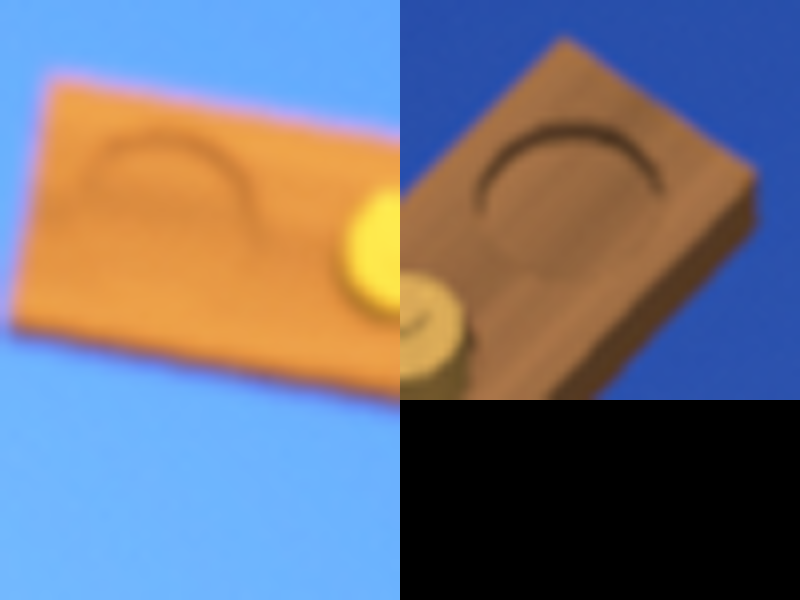

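Both views of the block show the empty recess's rim arc. In the top crop its left extreme is at (82,190), its top at (165,130) and its right at (255,235). In the scene crop the arc's left end is at (478,205), its top at (572,125) and its right end at (663,192). Next I'll fit the rim and enlarge the bar.

```bash
python3 - <<'E'
from h import *
np.set_printoptions(precision=4,suppress=True)
T=[(82,190),(100,153),(130,135),(165,130),(205,145),(238,180),(253,225)]
S=[(478,205),(490,173),(520,138),(572,124),(625,138),(655,170),(665,192)]
for n,P in(("top",[(352+u/10-.45,238+v/10-.45) for u,v in T]),("scene",[(270+(u-400)/8-.44,285+v/8-.44) for u,v in S])):
    X=np.array([plane(n,*p,.03)[:2] for p in P])
    for r in (.025,None):
        f=lambda c:np.hypot(*(X-c[:2]).T)-(r or c[2])
        s=least_squares(f,list(X.mean(0)-[.01,0])+[.025]);print(n,s.x,1e3*np.abs(s.fun).max())
im={n:cv2.imread(f"pics/{n}0.png") for n in C}
o=np.zeros((600,800,3),np.uint8)
o[:,:400]=cv2.resize(im["top"][244:289,242:272],(400,600),interpolation=cv2.INTER_CUBIC)
o[:600,400:]=cv2.resize(im["scene"][155:215,320:360],(400,600),interpolation=cv2.INTER_CUBIC)
cv2.imwrite("pics/crop3.png",o)
E
```

```text
top [ 0.5064 -0.1891  0.025 ] 1.6296278399197637
top [ 0.5077 -0.1894  0.0239] 0.7945249220184525
scene [ 0.5094 -0.1927  0.025 ] 0.5892658781877675
scene [ 0.5094 -0.1928  0.025 ] 0.6046784393467474
```

View pics/crop3.png

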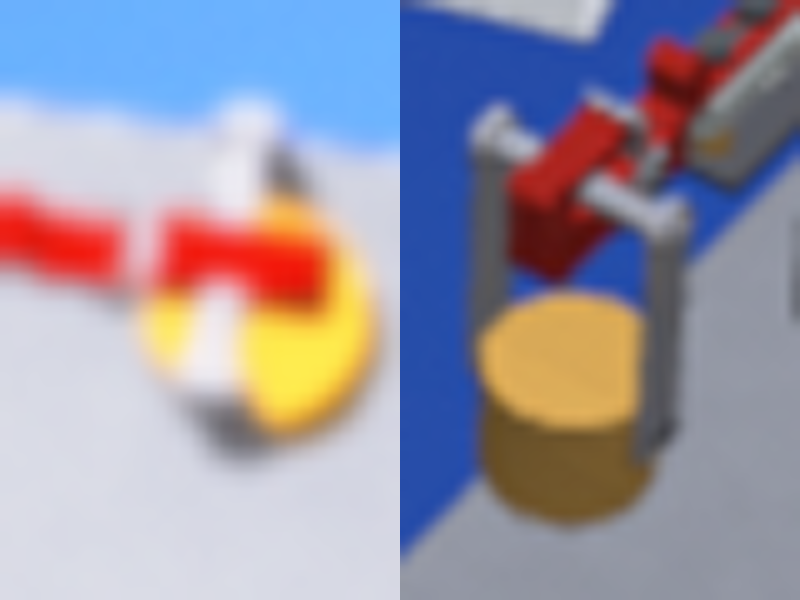

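The bar's leg caps are at (250,115) and (210,385) in the top crop. In the scene crop they are at (492,128) and (672,215). The keeper shows white at (145,245), behind the beak.

```bash
python3 - <<'E'
from h import *
np.set_printoptions(precision=4,suppress=True)
t=lambda u,v:(242+u/13.333-.46,244+v/13.333-.46)
s=lambda u,v:(320+(u-400)/10-.45,155+v/10-.45)
a=tri(s(490,130),t(210,385));b=tri(s(671,215),t(250,118))
print(a,b,(a[0]+b[0])/2,np.linalg.norm(a[0]-b[0]),np.degrees(np.arctan2(*(b[0]-a[0])[[1,0]])))
for n,P in(("top",(t(210,385),t(250,118))),("scene",(s(490,130),s(671,215)))):
    X=np.array([plane(n,*p,.183) for p in P]);print(n,X.mean(0),np.linalg.norm(X[1]-X[0]),np.degrees(np.arctan2(*(X[1]-X[0])[[1,0]])))
# drum: foot/top ellipse extents
print("drum top centre",plane("scene",*s(563,360),.1225))
print("nose front", plane("top",*t(328,270),.193), "keeper top",plane("top",*t(145,245),.19))
st=ctrl.state();R=st["tool_rot"];print(R[:,1],np.degrees(np.arctan2(R[1,1],R[0,1])))
E
```

```text
(array([0.4521, 0.0968, 0.1814]), np.float64(0.0002741328205122663)) (array([0.5017, 0.089 , 0.1834]), np.float64(0.0004205571890524243)) [0.4769 0.0929 0.1824] 0.050178455842994005 -9.0083410157408
top [0.4768 0.0928 0.183 ] 0.05070878132926475 -8.446907423643859
scene [0.4772 0.0922 0.183 ] 0.04874120769858224 -7.277141442165094
drum top centre [0.4749 0.0916 0.1225]
nose front [0.4711 0.0738 0.193 ] keeper top [0.477  0.1079 0.19  ]
[ 0.3286  0.9445 -0.002 ] 70.81677145134519
```

>>> {"method": "arm_command", "body": {"deltas": [[[0,0,0],[0,0,-1],-1],[[0,0,0],[0,0,-1],-1],[[0,0,0],[0,0,-1],-1],[[0,0,0],[0,0,-1],-1],[[0,0,1],[0,0,-1],-1],[[0,0,1],[0,0,-1],-1],[[0,0,1],[0,0,-1],-1],[[0,0,1],[0,0,0],-1],[[0,0,1],[0,0,0],-1],[[0,0,1],[0,0,0],-1]]}}

```text
t: 1.35
tool_pos: [0.2051, 0.5899, 0.3619]
tool_rot: [[-0.568, 0.823, -0.001], [0.823, 0.568, -0.001], [-0.001, -0.001, -1.0]]
wrist_force: [0.4, -0.3, 0.6]
grip_width: 0.0872
finger_force: 0.0
```

>>> {"method": "arm_command", "body": {"deltas": [[[0,0,1],[0,0,0],-1],[[0,0,1],[0,0,0],-1],[[0,0,1],[0,0,0],-1],[[0,0,1],[0,0,0],-1],[[0,0,1],[0,0,0],-1],[[0,0,1],[0,0,0],-1],[[0,0,1],[0,0,0],-1],[[0,0,0.2],[0,0,0],-1],[[0,0,0],[0,0,0],-1],[[0,0,0],[0,0,0],-1]]}}

```text
t: 2.6
tool_pos: [0.2053, 0.5902, 0.3624]
tool_rot: [[0.145, 0.989, -0.0], [0.989, -0.145, -0.0], [-0.0, -0.0, -1.0]]
wrist_force: [0.6, -0.4, -0.4]
grip_width: 0.0867
finger_force: 0.0
```

```bash
cat > rel.py <<'E'
from h import *
import sys
np.set_printoptions(precision=4,suppress=True)
s=ctrl.state();R=s["tool_rot"];t=np.array(eval(sys.argv[1])) if len(sys.argv)>1 else s["tool_pos"]
print("t",s["t"],"pos",s["tool_pos"],"yaw",np.degrees(np.arctan2(R[1,1],R[0,1])),"z",R[:,2],"F",s["wrist_force"],"M",s["moment"],"w",s["grip_width"],s["finger_force"])
print("tool-frame shift mm",R.T@(t-s["tool_pos"])*1e3,"F tool",R.T@s["wrist_force"])
E
python3 rel.py "[.477,.0925,.36]"
```

```text
t 2.6 pos [0.2053 0.5902 0.3624] yaw -8.33249785626038 z [-0.0002 -0.0003 -1.    ] F [ 0.5561 -0.4305 -0.3745] M [-0.0994  0.0672 -0.0389] w 0.08674304898195956 0.0
tool-frame shift mm [-453.0785  340.9947    2.5037] F tool [-0.3452  0.6126  0.3746]
```

>>> {"method": "arm_command", "body": {"deltas": [[[0,0,0],[-1,0.75,0],-1],[[0,0,0],[-1,0.75,0],-1],[[0,0,0],[-1,0.75,0],-1],[[0,0,0],[-1,0.75,0],-1],[[0,0,0],[-1,0.75,0],-1],[[0,0,0],[-1,0.75,0],-1],[[0,0,0],[-1,0.75,0],-1],[[0,0,0],[-1,0.75,0],-1],[[0,0,0],[-1,0.75,0],-1],[[0,0,0],[-1,0.75,0],-1]]}}

```text
t: 3.85
tool_pos: [0.3249, 0.3698, 0.3627]
tool_rot: [[0.145, 0.989, 0.0], [0.989, -0.145, 0.0], [0.0, 0.0, -1.0]]
wrist_force: [0.3, -0.8, -0.0]
grip_width: 0.0872
finger_force: 0.0
```

>>> {"method": "arm_command", "body": {"deltas": [[[0,0,0],[-1,0.75,0],-1],[[0,0,0],[-1,0.75,0],-1],[[0,0,0],[-1,0.75,0],-1],[[0,0,0],[-1,0.75,0],-1],[[0,0,0],[-1,0.75,0],-1],[[0,0,0],[-1,0.75,0],-1],[[0,0,0],[-1,0.75,0],-1],[[0,0,0],[-1,0.75,0],-1],[[0,0,0],[-1,0.75,0],-1],[[0,0,0],[-1,0.75,0],-1]]}}

```text
t: 5.1
tool_pos: [0.4442, 0.1501, 0.3627]
tool_rot: [[0.145, 0.989, 0.0], [0.989, -0.145, 0.0], [0.0, 0.0, -1.0]]
wrist_force: [0.3, -0.0, 1.2]
grip_width: 0.0872
finger_force: 0.0
```

>>> {"method": "arm_command", "body": {"deltas": [[[0,0,0],[-0.9,0.7,0],-1],[[0,0,0],[-0.9,0.7,0],-1],[[0,0,0],[-0.8,0.6,0],-1],[[0,0,0],[0,0,0],-1],[[0,0,0],[0,0,0],-1],[[0,0,0],[0,0,0],-1],[[0,0,0],[0,0,0],-1],[[0,0,0],[0,0,0],-1],[[0,0,0],[0,0,0],-1],[[0,0,0],[0,0,0],-1]]}}

```text
t: 6.35
tool_pos: [0.4758, 0.0936, 0.3626]
tool_rot: [[0.146, 0.989, 0.0], [0.989, -0.146, -0.0], [0.0, 0.0, -1.0]]
wrist_force: [-0.5, 1.0, -0.1]
grip_width: 0.0871
finger_force: 0.0
```

```bash
python3 rel.py "[.477,.0925,.142]"
```

```text
t 6.35 pos [0.4758 0.0936 0.3626] yaw -8.37423089777241 z [ 0.0001 -0.     -1.    ] F [-0.4689  1.0216 -0.1184] M [-0.1103  0.0547  0.0422] w 0.08711095565769289 0.0
tool-frame shift mm [ -0.9256   1.3474 220.5853] F tool [ 0.9424 -0.6127  0.1183]
```

>>> {"method": "arm_command", "body": {"deltas": [[[0,0,0],[-0.05,0.07,0.9],-1],[[0,0,0],[0,0,1],-1],[[0,0,0],[0,0,1],-1],[[0,0,0],[0,0,1],-1],[[0,0,0],[0,0,1],-1],[[0,0,0],[0,0,1],-1],[[0,0,0],[0,0,0.8],-1],[[0,0,0],[0,0,0.5],-1],[[0,0,0],[0,0,0],-1],[[0,0,0],[0,0,0],-1]]}}

```text
t: 7.6
tool_pos: [0.4775, 0.0923, 0.2191]
tool_rot: [[0.146, 0.989, 0.001], [0.989, -0.146, -0.0], [0.0, 0.001, -1.0]]
wrist_force: [-1.1, -0.6, 0.3]
grip_width: 0.0869
finger_force: 0.0
```

```bash
python3 rel.py "[.477,.0925,.141]"; python3 - <<'E'
from h import *
a=ctrl.read_camera("scene")[:,:,::-1];b=ctrl.read_camera("top")[:,:,::-1]
o=np.zeros((600,800,3),np.uint8);o[:,:480]=cv2.resize(a[95:220,300:400],(480,600),interpolation=cv2.INTER_CUBIC)
o[:480,480:]=cv2.resize(b[220:310,230:290],(320,480),interpolation=cv2.INTER_CUBIC);cv2.imwrite("pics/app.png",o)
E
```

```text
t 7.6 pos [0.4775 0.0923 0.2191] yaw -8.379815018134984 z [ 0.0012 -0.0001 -1.    ] F [-1.066  -0.5963  0.3211] M [-0.142   0.0626 -0.0646] w 0.08689171616810548 0.0
tool-frame shift mm [ 0.0656 -0.6562 78.0763] F tool [-0.7453 -0.9673 -0.3224]
```

View pics/app.png

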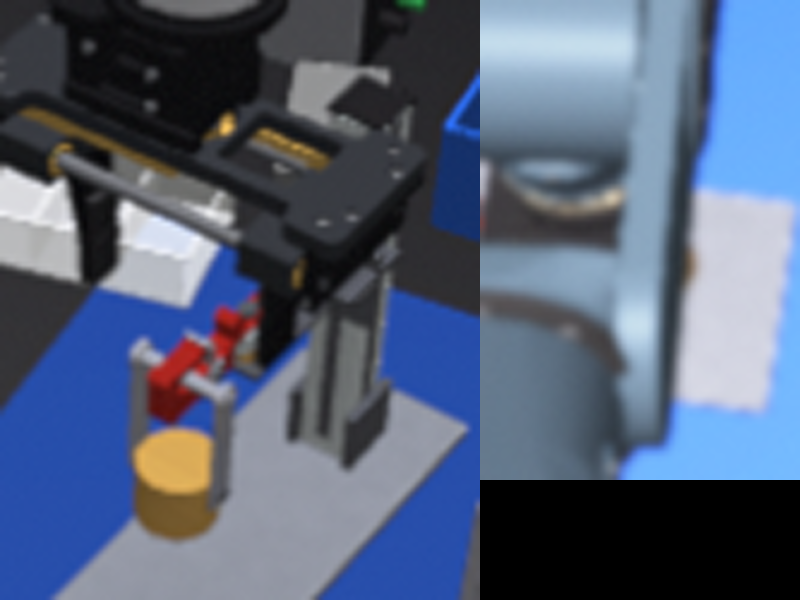

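The open fingers straddle the stirrup high up, with tips at crop px about (95,280) and (278,365). The weight hangs undisturbed.

```bash
python3 - <<'E'
from h import *
s=ctrl.state();p=s["tool_pos"];R=s["tool_rot"]
for d in(-.051,.051):
    u=proj("scene",p+R[:,1]*d);print(d,(u-[300,95])*4.8)
E
```

```text
-0.051 [ 92.57779694 267.48014248]
0.051 [276.76434338 355.18419108]
```

>>> {"method": "arm_command", "body": {"deltas": [[[0,0,0],[0,-0.03,0.7],-1],[[0,0,0],[0,0,0.7],-1],[[0,0,0],[0,0,0.7],-1],[[0,0,0],[0,0,0.6],-1],[[0,0,0],[0,0,0.5],-1],[[0,0,0],[0,0,0.4],-1],[[0,0,0],[0,0,0.3],-1],[[0,0,0],[0,0,0],-1],[[0,0,0],[0,0,0],-1],[[0,0,0],[0,0,0],-1]]}}

```text
t: 8.95
tool_pos: [0.4767, 0.0925, 0.1409]
tool_rot: [[0.146, 0.989, 0.001], [0.989, -0.146, -0.0], [0.0, 0.001, -1.0]]
wrist_force: [-0.0, -0.0, 0.4]
grip_width: 0.0866
finger_force: 0.0
```

```bash
cat > f.py <<'E'
from h import *
import sys
n=int(sys.argv[1]) if len(sys.argv)>1 else 8
np.set_printoptions(precision=4,suppress=True)
F=[];M=[];P=[]
for _ in range(n):
    ctrl.read_camera("top");s=ctrl.state();R=s["tool_rot"];F.append(R.T@s["wrist_force"]);M.append(R.T@s["moment"]);P.append(s["tool_pos"])
F=np.array(F);sd=np.array([.145,.989,0])
p=np.mean(P,0);d=p-[.477,.0925,.141]
print("t",round(s["t"],2),"pos",p,"stand x,z mm",(d@sd*1e3).round(2),(d[2]*1e3).round(2),"F tool",F.mean(0),"sd",F.std(0),"M",np.mean(M,0),"tilt",R[:,2],"w",s["grip_width"],s["finger_force"])
E
python3 f.py
```

```text
t 9.35 pos [0.4766 0.0925 0.1407] stand x,z mm -0.11 -0.26 F tool [-0.0508 -0.1044  0.1583] sd [0.5511 0.459  0.3342] M [ 0.0558 -0.0985  0.0013] tilt [ 0.0001 -0.     -1.    ] w 0.08688946854775637 0.0
```

>>> {"method": "arm_command", "body": {"deltas": [[[0,0,0],[0,0,0],-0.7],[[0,0,0],[0,0,0],-0.5],[[0,0,0],[0,0,0],-0.35],[[0,0,0],[0,0,0],-0.3],[[0,0,0],[0,0,0],-0.27],[[0,0,0],[0,0,0],-0.24],[[0,0,0],[0,0,0],-0.22],[[0,0,0],[0,0,0],-0.2],[[0,0,0],[0,0,0],-0.18],[[0,0,0],[0,0,0],-0.16]]}}

```text
t: 10.6
tool_pos: [0.4772, 0.0924, 0.1408]
tool_rot: [[0.146, 0.989, 0.002], [0.989, -0.146, -0.0], [0.0, 0.002, -1.0]]
wrist_force: [4.2, 0.4, 0.2]
grip_width: 0.0548
finger_force: 30.0
```

```bash
python3 f.py 4
```

```text
t 10.8 pos [0.477  0.0924 0.1408] stand x,z mm -0.1 -0.23 F tool [ 0.2772  4.8578 -1.1032] sd [0.1934 0.6227 0.3375] M [-0.5918 -0.1057 -0.0083] tilt [ 0.0012 -0.0001 -1.    ] w 0.055225553236305666 29.999365657567978
```

>>> {"method": "arm_command", "body": {"deltas": [[[0,0,0],[0,0,0],-0.14],[[0,0,0],[0,0,0],-0.1],[[0,0,0],[0,0,0],0],[[0,0,0],[0,0,0],0.2],[[0,0,0],[0,0,0],0.4],[[0,0,0],[0,0,0],0.6],[[0,0,0],[0,0,0],1],[[0,0,0],[0,0,0],1],[[0,0,0],[0,0,0],1],[[0,0,0],[0,0,0],1]]}}

```text
t: 12.05
tool_pos: [0.4769, 0.0924, 0.1407]
tool_rot: [[0.146, 0.989, 0.001], [0.989, -0.146, -0.0], [0.0, 0.001, -1.0]]
wrist_force: [5.3, 0.4, 2.5]
grip_width: 0.0549
finger_force: 30.0
```

```bash
python3 f.py 6; python3 - <<'E'
from h import *
a=ctrl.read_camera("scene")[:,:,::-1]
cv2.imwrite("pics/grip.png",cv2.resize(a[110:230,300:400],(500,600),interpolation=cv2.INTER_CUBIC))
E
```

```text
t 12.35 pos [0.4769 0.0924 0.1407] stand x,z mm -0.1 -0.26 F tool [ 0.4602  5.2046 -2.0591] sd [0.4728 0.4366 0.2791] M [-0.7146 -0.0812  0.0057] tilt [ 0.0011 -0.     -1.    ] w 0.05452998033077256 29.999048486351967
```

View pics/grip.png

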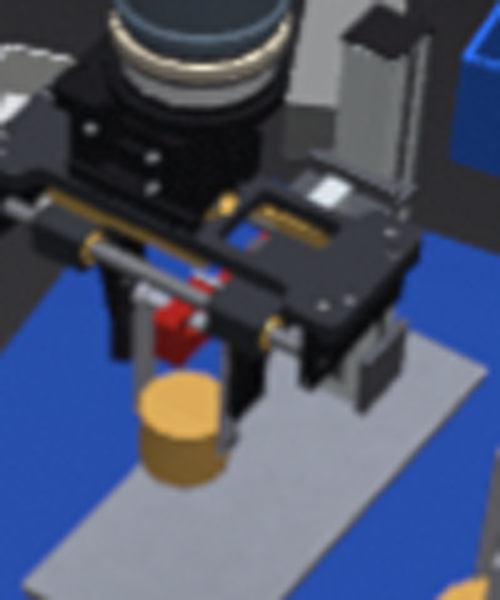

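The left leg now leans slightly, from about (148,290) to (138,400) in the crop, so the grip is off-centre towards -y. I'll ease the tool towards +y to relieve the side force.

>>> {"method": "arm_command", "body": {"deltas": [[[0,0,0],[0,0.025,0],1],[[0,0,0],[0,0.025,0],1],[[0,0,0],[0,0,0],1],[[0,0,0],[0,0,0],1],[[0,0,0],[0,0,0],1],[[0,0,0],[0,0,0],1],[[0,0,0],[0,0,0],1],[[0,0,0],[0,0,0],1],[[0,0,0],[0,0,0],1],[[0,0,0],[0,0,0],1]]}}

```text
t: 13.65
tool_pos: [0.4769, 0.0924, 0.1406]
tool_rot: [[0.146, 0.989, -0.001], [0.989, -0.146, 0.0], [-0.0, -0.001, -1.0]]
wrist_force: [3.2, 0.4, 4.7]
grip_width: 0.0545
finger_force: 30.0
```

```bash
python3 f.py 6
```

```text
t 13.95 pos [0.477  0.0924 0.1406] stand x,z mm -0.11 -0.37 F tool [ 0.0979  2.8555 -5.6751] sd [0.3799 0.4347 0.3498] M [-0.3184 -0.0578  0.0083] tilt [-0.0009  0.0001 -1.    ] w 0.05490539122763052 29.99733902513981
```

>>> {"method": "arm_command", "body": {"deltas": [[[0,0,0],[0,-0.025,0],-0.2],[[0,0,0],[0,-0.025,0],-0.28],[[0,0,0],[0,0,0],-0.32],[[0,0,0],[0,0,0],-0.36],[[0,0,0],[0,0,0],-0.4],[[0,0,0],[0,0,0],-0.45],[[0,0,0],[0,0,0],-0.5],[[0,0,0],[0,0,0],-0.52],[[0,0,0],[0,0,0],-0.52],[[0,0,0],[0,0,0],-0.52]]}}

```text
t: 15.2
tool_pos: [0.4763, 0.0924, 0.1405]
tool_rot: [[0.146, 0.989, -0.0], [0.989, -0.146, -0.0], [-0.0, -0.0, -1.0]]
wrist_force: [0.4, 0.6, 0.1]
grip_width: 0.0664
finger_force: 0.0
```

```bash
python3 f.py 4; python3 - <<'E'
from h import *
a=ctrl.read_camera("scene")[:,:,::-1];cv2.imwrite("pics/gap_raw.png",a)
cv2.imwrite("pics/gap.png",cv2.resize(a[150:210,315:365],(500,600),interpolation=cv2.INTER_CUBIC))
s=ctrl.state();p=s["tool_pos"];R=s["tool_rot"]
for d in(-.033,-.026,0,.026,.033):
  for z in (-.035,-.02,0): print(d,z,(proj("scene",p+R[:,1]*d+R[:,2]*z)-[315,150])*10)
E
```

```text
t 15.4 pos [0.4764 0.0925 0.1406] stand x,z mm -0.13 -0.44 F tool [-0.4251  0.1559 -0.4633] sd [0.2054 0.8138 0.323 ] M [ 0.034  -0.0997 -0.0124] tilt [-0.  0. -1.] w 0.06603152358469817 0.0
-0.033 -0.035 [102.76015936 181.67557527]
-0.033 -0.02 [102.23428041 229.6088991 ]
-0.033 0 [101.54788185 292.06198312]
-0.026 -0.035 [127.79127699 193.95561126]
-0.026 -0.02 [127.01322387 241.87629895]
-0.026 0 [125.99792693 304.3089547 ]
0 -0.035 [221.76394776 240.08821183]
0 -0.02 [220.02783538 287.95353203]
0 0 [217.76336415 350.29929424]
0.026 -0.035 [317.32969413 287.05221259]
0.026 -0.02 [314.60114797 334.84848481]
0.026 0 [311.04328508 397.0894957 ]
0.033 -0.035 [343.33406422 299.84018422]
0.033 -0.02 [340.3323434  347.61546141]
0.033 0 [336.41856837 409.8251329 ]
```

View pics/gap.png

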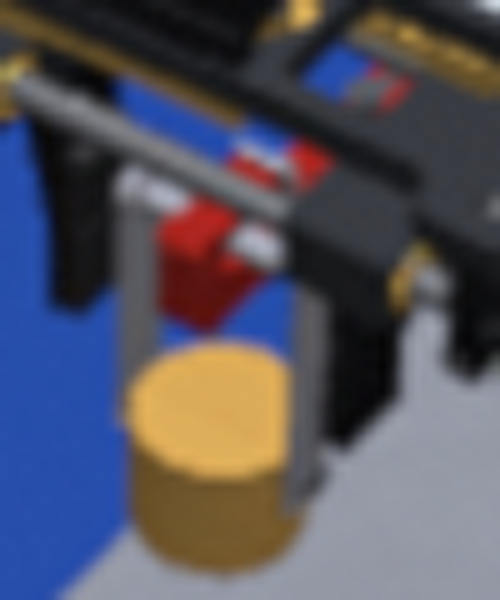

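The weight has swung back upright. Its leg edges at (119,300) and (327,400) lie about 1 to 1.5 mm towards +y of the tool's prediction. I'll shift that way, go 4 mm lower and grip again.

>>> {"method": "arm_command", "body": {"deltas": [[[0,0,0],[0,0.07,0.1],-0.52],[[0,0,0],[0,0,0.1],-0.45],[[0,0,0],[0,0,0],-0.4],[[0,0,0],[0,0,0],-0.35],[[0,0,0],[0,0,0],-0.33],[[0,0,0],[0,0,0],-0.31],[[0,0,0],[0,0,0],-0.29],[[0,0,0],[0,0,0],-0.28],[[0,0,0],[0,0,0],-0.27],[[0,0,0],[0,0,0],-0.26]]}}

```text
t: 16.7
tool_pos: [0.4769, 0.0924, 0.1364]
tool_rot: [[0.146, 0.989, -0.002], [0.989, -0.146, 0.0], [-0.0, -0.002, -1.0]]
wrist_force: [-2.6, 0.7, 1.2]
grip_width: 0.0554
finger_force: 17.1
```

```bash
python3 f.py 4
```

```text
t 16.9 pos [0.477  0.0923 0.1364] stand x,z mm -0.17 -4.62 F tool [-0.0561 -4.0153 -0.869 ] sd [0.1084 0.3513 0.4084] M [ 0.6021 -0.121  -0.0114] tilt [-0.0018  0.0001 -1.    ] w 0.055627026020630785 18.32307994365692
```

>>> {"method": "arm_command", "body": {"deltas": [[[0,0,0],[0,0,0],-0.25],[[0,0,0],[0,0,0],-0.24],[[0,0,0],[0,0,0],-0.23],[[0,0,0],[0,0,0],-0.22],[[0,0,0],[0,0,0],-0.21],[[0,0,0],[0,0,0],-0.2],[[0,0,0],[0,0,0],-0.19],[[0,0,0],[0,0,0],-0.18],[[0,0,0],[0,0,0],-0.17],[[0,0,0],[0,0,0],-0.17]]}}

```text
t: 18.15
tool_pos: [0.4781, 0.0922, 0.1366]
tool_rot: [[0.146, 0.989, 0.001], [0.989, -0.146, -0.0], [0.0, 0.001, -1.0]]
wrist_force: [-0.7, -0.3, -3.2]
grip_width: 0.0551
finger_force: 30.0
```

```bash
python3 f.py 4
```

```text
t 18.35 pos [0.4781 0.0922 0.1366] stand x,z mm -0.13 -4.43 F tool [ 0.1259 -0.7229  3.3279] sd [0.4659 0.3457 0.4662] M [ 0.157  -0.0842 -0.0249] tilt [ 0.0006 -0.     -1.    ] w 0.05477555310180009 29.999757707118988
```

The grip is now centred: side force is about 0 and the tool carries 3.3 N of the weight. I'll lift a touch and move back along +x.

>>> {"method": "arm_command", "body": {"deltas": [[[0,0,0],[0,0,-0.02],1],[[0,0,0],[0,0,0],1],[[0,0,0],[0.02,0,0],1],[[0,0,0],[0.025,0,0],1],[[0,0,0],[0.025,0,0],1],[[0,0,0],[0.025,0,0],1],[[0,0,0],[0.025,0,0],1],[[0,0,0],[0.025,0,0],1],[[0,0,0],[0,0,0],1],[[0,0,0],[0,0,0],1]]}}

```text
t: 19.6
tool_pos: [0.4783, 0.0951, 0.1369]
tool_rot: [[0.146, 0.989, 0.0], [0.989, -0.146, 0.0], [0.0, 0.0, -1.0]]
wrist_force: [-0.2, -0.2, -4.9]
grip_width: 0.0548
finger_force: 30.0
```

```bash
python3 f.py 6
```

```text
t 19.9 pos [0.4783 0.0951 0.137 ] stand x,z mm 2.75 -4.05 F tool [-0.0536  0.2107  5.6168] sd [0.5732 0.4411 0.3534] M [ 0.0304 -0.1192 -0.0061] tilt [ 0.  0. -1.] w 0.05496955705889097 29.99951183795929
```

>>> {"method": "arm_command", "body": {"deltas": [[[0,0,0],[0.025,0,0],1],[[0,0,0],[0.025,0,0],1],[[0,0,0],[0.025,0,0],1],[[0,0,0],[0.025,0,0],1],[[0,0,0],[0.025,0,0],1],[[0,0,0],[0.025,0,0],1],[[0,0,0],[0,0,0],1],[[0,0,0],[0,0,0],1],[[0,0,0],[0,0,0],1],[[0,0,0],[0,0,0],1]]}}

```text
t: 21.15
tool_pos: [0.4787, 0.0981, 0.137]
tool_rot: [[0.146, 0.989, -0.0], [0.989, -0.146, -0.0], [-0.0, -0.0, -1.0]]
wrist_force: [-0.2, 0.1, -4.9]
grip_width: 0.0547
finger_force: 30.0
```

```bash
python3 f.py 4
```

```text
t 21.35 pos [0.4787 0.0981 0.1369] stand x,z mm 5.75 -4.05 F tool [-0.1023  0.4426  5.5879] sd [0.6366 0.1716 0.4399] M [ 0.0728 -0.1262  0.0083] tilt [-0.0001 -0.     -1.    ] w 0.054577961301233165 29.999459087848663
```

Still free at 5.9 mm of travel, so I'll continue.

>>> {"method": "arm_command", "body": {"deltas": [[[0,0,0],[0.025,0,0],1],[[0,0,0],[0.025,0,0],1],[[0,0,0],[0.025,0,0],1],[[0,0,0],[0.025,0,0],1],[[0,0,0],[0.025,0,0],1],[[0,0,0],[0.025,0,0],1],[[0,0,0],[0,0,0],1],[[0,0,0],[0,0,0],1],[[0,0,0],[0,0,0],1],[[0,0,0],[0,0,0],1]]}}

```text
t: 22.6
tool_pos: [0.4791, 0.101, 0.1369]
tool_rot: [[0.146, 0.989, 0.0], [0.989, -0.146, -0.0], [-0.0, 0.0, -1.0]]
wrist_force: [-0.6, 0.1, -5.3]
grip_width: 0.0548
finger_force: 30.0
```

```bash
python3 f.py 4
```

```text
t 22.8 pos [0.4791 0.101  0.1369] stand x,z mm 8.74 -4.05 F tool [-0.0534 -0.1846  5.608 ] sd [0.4038 0.737  0.7023] M [ 0.0325 -0.0925 -0.0163] tilt [ 0. -0. -1.] w 0.05468145646423745 29.999531507492065
```

>>> {"method": "arm_command", "body": {"deltas": [[[0,0,0],[0.025,0,0],1],[[0,0,0],[0.025,0,0],1],[[0,0,0],[0.025,0,0],1],[[0,0,0],[0.025,0,0],1],[[0,0,0],[0.025,0,0],1],[[0,0,0],[0.025,0,0],1],[[0,0,0],[0,0,0],1],[[0,0,0],[0,0,0],1],[[0,0,0],[0,0,0],1],[[0,0,0],[0,0,0],1]]}}

```text
t: 24.05
tool_pos: [0.4795, 0.1037, 0.137]
tool_rot: [[0.146, 0.989, -0.0], [0.989, -0.146, -0.001], [-0.001, -0.0, -1.0]]
wrist_force: [-1.1, -4.0, -5.0]
grip_width: 0.055
finger_force: 30.0
```

```bash
python3 f.py 4
```

```text
t 24.25 pos [0.4795 0.1037 0.1369] stand x,z mm 11.47 -4.07 F tool [-4.9189 -0.2464  4.8378] sd [0.4606 0.3903 0.3169] M [ 0.0298 -0.7855 -0.0239] tilt [-0.0002 -0.0005 -1.    ] w 0.05481141504716154 29.999557435512543
```

Contact with the keeper at about 11.5 mm, with force rising to 4.9 N. I'll push on slowly.

>>> {"method": "arm_command", "body": {"deltas": [[[0,0,0],[0.02,0,0],1],[[0,0,0],[0.02,0,0],1],[[0,0,0],[0.02,0,0],1],[[0,0,0],[0.02,0,0],1],[[0,0,0],[0.02,0,0],1],[[0,0,0],[0.02,0,0],1],[[0,0,0],[0,0,0],1],[[0,0,0],[0,0,0],1],[[0,0,0],[0,0,0],1],[[0,0,0],[0,0,0],1]]}}

```text
t: 25.5
tool_pos: [0.4797, 0.1052, 0.1372]
tool_rot: [[0.145, 0.989, -0.0], [0.989, -0.145, -0.002], [-0.002, -0.0, -1.0]]
wrist_force: [-1.0, -8.5, -1.8]
grip_width: 0.0544
finger_force: 30.0
```

```bash
python3 f.py 5
```

```text
t 25.75 pos [0.4798 0.1052 0.1372] stand x,z mm 12.96 -3.76 F tool [-9.3215  0.1708  2.388 ] sd [0.4138 0.376  0.2817] M [ 0.0934 -1.345  -0.037 ] tilt [-0.0004 -0.0022 -1.    ] w 0.054963093789758104 29.99985158443451
```

>>> {"method": "arm_command", "body": {"deltas": [[[0,0,0],[0,0,-0.02],1],[[0,0,0],[0.02,0,0],1],[[0,0,0],[0.02,0,0],1],[[0,0,0],[0.02,0,0],1],[[0,0,0],[0.02,0,0],1],[[0,0,0],[0,0,0],1],[[0,0,0],[0,0,0],1],[[0,0,0],[0,0,0],1],[[0,0,0],[0,0,0],1],[[0,0,0],[0,0,0],1]]}}

```text
t: 27.0
tool_pos: [0.48, 0.1068, 0.1376]
tool_rot: [[0.145, 0.989, -0.0], [0.989, -0.145, -0.002], [-0.002, -0.0, -1.0]]
wrist_force: [-1.0, -7.6, -2.5]
grip_width: 0.0547
finger_force: 30.0
```

```bash
python3 f.py 5
```

```text
t 27.25 pos [0.48   0.1068 0.1376] stand x,z mm 14.62 -3.4 F tool [-8.783   0.0329  2.3304] sd [0.4727 0.3554 0.1705] M [ 0.0611 -1.2896 -0.0384] tilt [-0.0004 -0.0021 -1.    ] w 0.05447983818810202 29.99970853328705
```

>>> {"method": "arm_command", "body": {"deltas": [[[0,0,0],[0.02,0,0],1],[[0,0,0],[0.02,0,0],1],[[0,0,0],[0.02,0,0],1],[[0,0,0],[0.02,0,0],1],[[0,0,0],[0.02,0,0],1],[[0,0,0],[0.02,0,0],1],[[0,0,0],[0.02,0,0],1],[[0,0,0],[0,0,0],1],[[0,0,0],[0,0,0],1],[[0,0,0],[0,0,0],1]]}}

```text
t: 28.5
tool_pos: [0.4805, 0.1096, 0.1377]
tool_rot: [[0.145, 0.989, -0.0], [0.989, -0.145, -0.002], [-0.002, 0.0, -1.0]]
wrist_force: [-1.4, -7.9, -1.3]
grip_width: 0.0549
finger_force: 30.0
```

```bash
python3 f.py 5
```

```text
t 28.75 pos [0.4805 0.1096 0.1377] stand x,z mm 17.4 -3.3 F tool [-8.5791  0.0222  2.2556] sd [0.2837 0.1289 0.351 ] M [ 0.1198 -1.3038  0.001 ] tilt [-0.0003 -0.0021 -1.    ] w 0.054973759549065894 29.999793469905853
```

>>> {"method": "arm_command", "body": {"deltas": [[[0,0,0],[0.02,0,0],1],[[0,0,0],[0.02,0,0],1],[[0,0,0],[0,0,0],1],[[0,0,0],[0,0,0],1],[[0,0,0],[0,0,0],1],[[0,0,0],[0,0,0],1],[[0,0,0],[0,0,0],1],[[0,0,0],[0,0,0],1],[[0,0,0],[0,0,0],1],[[0,0,0],[0,0,0],1]]}}

```text
t: 30.0
tool_pos: [0.4806, 0.1103, 0.1376]
tool_rot: [[0.145, 0.989, -0.0], [0.989, -0.145, -0.002], [-0.002, 0.0, -1.0]]
wrist_force: [-1.7, -8.0, -2.0]
grip_width: 0.0547
finger_force: 30.0
```

```bash
python3 f.py 5
```

```text
t 30.25 pos [0.4806 0.1103 0.1376] stand x,z mm 18.17 -3.35 F tool [-8.9111 -0.2778  2.2886] sd [0.6706 0.4104 0.1725] M [ 0.0749 -1.3437  0.0017] tilt [-0.0003 -0.0022 -1.    ] w 0.05462201434685403 29.999772012233734
```

>>> {"method": "arm_command", "body": {"deltas": [[[0,0,0],[0.02,0,0],1],[[0,0,0],[0,0,0],1],[[0,0,0],[0.015,0,0],1],[[0,0,0],[0,0,0],1],[[0,0,0],[0.015,0,0],1],[[0,0,0],[0,0,0],1],[[0,0,0],[0,0,0],1],[[0,0,0],[0,0,0],1],[[0,0,0],[0,0,0],1],[[0,0,0],[0,0,0],1]]}}

```text
t: 31.5
tool_pos: [0.4807, 0.1112, 0.1376]
tool_rot: [[0.145, 0.989, -0.0], [0.989, -0.145, -0.002], [-0.002, -0.0, -1.0]]
wrist_force: [-1.2, -9.4, -2.4]
grip_width: 0.0551
finger_force: 30.0
```

```bash
python3 f.py 4
```

```text
t 31.7 pos [0.4807 0.1112 0.1376] stand x,z mm 19.01 -3.44 F tool [-9.4752  0.4685  3.0014] sd [0.4391 0.3944 0.3081] M [ 0.0606 -1.3967 -0.001 ] tilt [-0.0004 -0.0024 -1.    ] w 0.054770972340123236 29.99974697828293
```

>>> {"method": "arm_command", "body": {"deltas": [[[0,0,0],[0.015,0,0],1],[[0,0,0],[0,0,0],1],[[0,0,0],[0.015,0,0],1],[[0,0,0],[0,0,0],1],[[0,0,0],[0,0,0],1],[[0,0,0],[0,0,0],1],[[0,0,0],[0,0,0],1],[[0,0,0],[0,0,0],1],[[0,0,0],[0,0,0],1],[[0,0,0],[0,0,0],1]]}}

```text
t: 32.95
tool_pos: [0.4807, 0.1112, 0.1376]
tool_rot: [[0.144, 0.99, -0.001], [0.99, -0.144, -0.003], [-0.003, -0.0, -1.0]]
wrist_force: [-1.0, -11.1, -2.4]
grip_width: 0.055
finger_force: 30.0
```

```bash
python3 f.py 5
```

```text
t 33.2 pos [0.4807 0.1112 0.1376] stand x,z mm 19.06 -3.45 F tool [-11.21     0.2106   2.498 ] sd [0.2882 0.2572 0.4483] M [ 0.0479 -1.69   -0.0206] tilt [-0.0008 -0.0034 -1.    ] w 0.05495166987727967 29.999691545963287
```

The tool is stuck at 19.06 mm and force has risen to 11.2 N, so the keeper is at its hard stop. Now I'll lift while pressing.

>>> {"method": "arm_command", "body": {"deltas": [[[0,0,0],[0,0,-0.05],1],[[0,0,0],[0,0,-0.05],1],[[0,0,0],[0,0,-0.05],1],[[0,0,0],[0,0,-0.05],1],[[0,0,0],[0,0,-0.05],1],[[0,0,0],[0,0,-0.05],1],[[0,0,0],[0,0,0],1],[[0,0,0],[0,0,0],1],[[0,0,0],[0,0,0],1],[[0,0,0],[0,0,0],1]]}}

```text
t: 34.45
tool_pos: [0.4801, 0.1124, 0.143]
tool_rot: [[0.145, 0.989, -0.002], [0.989, -0.145, -0.001], [-0.002, -0.002, -1.0]]
wrist_force: [-2.0, -7.2, -5.8]
grip_width: 0.0546
finger_force: 30.0
```

```bash
python3 f.py 3
```

```text
t 34.6 pos [0.4801 0.1124 0.143 ] stand x,z mm 20.17 1.99 F tool [-6.7084  0.0088  5.898 ] sd [0.3983 0.3103 0.1377] M [ 0.0904 -1.0498  0.0061] tilt [-0.002  -0.0013 -1.    ] w 0.05471044462538425 29.999460875988007
```

>>> {"method": "arm_command", "body": {"deltas": [[[0,0,0],[0,0,-0.07],1],[[0,0,0],[0,0,-0.07],1],[[0,0,0],[0,0,-0.07],1],[[0,0,0],[0,0,-0.07],1],[[0,0,0],[0,0,-0.1],1],[[0,0,0],[0,0,-0.1],1],[[0,0,0],[0,0,-0.1],1],[[0,0,0],[0,0,-0.1],1],[[0,0,0],[0,0,-0.1],1],[[0,0,0],[0,0,-0.1],1]]}}

```text
t: 35.85
tool_pos: [0.4809, 0.1134, 0.1611]
tool_rot: [[0.146, 0.989, 0.0], [0.989, -0.146, 0.0], [0.0, 0.0, -1.0]]
wrist_force: [0.1, 0.7, -5.0]
grip_width: 0.0547
finger_force: 30.0
```

```bash
python3 f.py 3
```

```text
t 36.0 pos [0.4811 0.1133 0.1612] stand x,z mm 21.15 20.21 F tool [0.1966 1.1352 5.3195] sd [0.3429 0.1881 0.2902] M [ 0.0201 -0.0857 -0.0122] tilt [ 0.0004  0.0002 -1.    ] w 0.05461048329277024 29.999491274356842
```

Free: the wrist shows only the weight, and the bar is 24.6 mm up. I'll draw it off forward along -x and carry it towards the block.

>>> {"method": "arm_command", "body": {"deltas": [[[0,0,0],[-0.3,0,0],1],[[0,0,0],[-0.5,0,0],1],[[0,0,0],[-0.6,0,0],1],[[0,0,0],[-0.8,0,0],1],[[0,0,0],[-0.9,0,0],1],[[0,0,0],[-1,0,0],1],[[0,0,0],[-1,0,0],1],[[0,0,0],[-1,0.4,0],1],[[0,0,0],[-1,0.4,0],1],[[0,0,0],[-1,0.4,0],1]]}}

```text
t: 37.25
tool_pos: [0.4808, -0.0524, 0.161]
tool_rot: [[0.147, 0.989, 0.0], [0.989, -0.147, -0.0], [-0.0, 0.0, -1.0]]
wrist_force: [-0.4, -0.3, -5.5]
grip_width: 0.055
finger_force: 30.0
```

>>> {"method": "arm_command", "body": {"deltas": [[[0,0,0],[-1,0.4,0],1],[[0,0,0],[-1,0.4,0],1],[[0,0,0],[-1,0.4,0],1],[[0,0,0],[-1,0.4,0],1],[[0,0,0],[-1,0.4,0],1],[[0,0,0],[-0.8,0.3,0],1],[[0,0,0],[-0.5,0,0.5],1],[[0,0,0],[-0.2,0,0.5],1],[[0,0,0],[0,0,0],1],[[0,0,0],[0,0,0],1]]}}

```text
t: 38.5
tool_pos: [0.5073, -0.1852, 0.1407]
tool_rot: [[0.145, 0.989, -0.001], [0.989, -0.145, 0.001], [0.001, -0.001, -1.0]]
wrist_force: [-0.0, 1.3, -4.7]
grip_width: 0.0549
finger_force: 30.0
```

```bash
python3 rel.py "[.508,-.191,.1366]"; python3 - <<'E'
from h import *
a=ctrl.read_camera("scene")[:,:,::-1];b=ctrl.read_camera("top")[:,:,::-1]
cv2.imwrite("pics/s2.png",a);cv2.imwrite("pics/t2.png",b)
o=np.zeros((600,800,3),np.uint8);o[:,:]=cv2.resize(a[255:345,230:350],(800,600),interpolation=cv2.INTER_CUBIC)
cv2.imwrite("pics/hover.png",o)
E
```

```text
t 38.5 pos [ 0.5073 -0.1852  0.1407] yaw -8.352303724890133 z [-0.0008  0.0008 -1.    ] F [-0.026   1.3294 -4.7067] M [-0.1041  0.0674  0.088 ] w 0.05485239567810644 29.999516308307648
tool-frame shift mm [-5.6287  1.5401  4.0712] F tool [ 1.3083 -0.2146  4.7077]
```

View pics/hover.png

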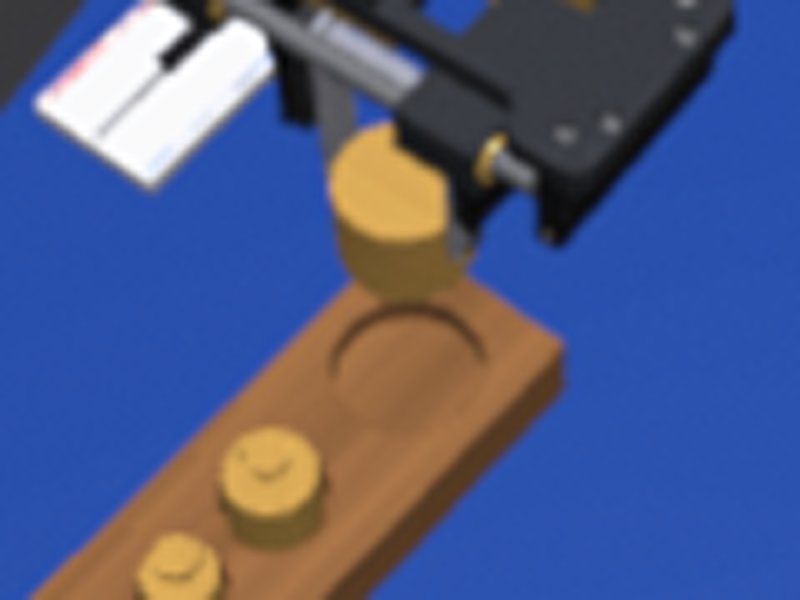

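The weight hovers just behind the recess, whose arc runs from (333,375) to (487,360). The drum's left edge leans slightly right going down, (333,180) to (350,270). I'll quantify that lean.

```bash
python3 - <<'E'
from h import *
np.set_printoptions(precision=4,suppress=True)
im=cv2.imread("pics/s2.png");h=cv2.cvtColor(im,cv2.COLOR_BGR2HSV)
m=((h[...,0]>15)&(h[...,0]<30)&(h[...,1]>90))
R=ctrl.state()["tool_rot"];p=np.array([.5073,-.1852,.1407])
for v in range(272,304):
    x=np.where(m[v,270:310])[0]+270
    if len(x): print(v,x.min(),x.max(),end=" | ")
print()
zc=np.array([0,0,1.]);ctr=p+[0,0,.0015]
a=proj("scene",ctr-.014*zc);b=proj("scene",ctr-.05*zc);print("upright",a,b,"slope du/dv",(b-a)[0]/(b-a)[1])
for th in(-8,-4,4,8):
    ax=zc*np.cos(np.radians(th))-R[:,0]*np.sin(np.radians(th))
    a=proj("scene",ctr+(.018+.004)*zc-(.022+.014)*ax);b=proj("scene",ctr+.018*zc-.068*ax);print(th,a,b,(b-a)[0]/(b-a)[1])
# recess rim points in hover crop
S=[(333,375),(345,340),(375,313),(410,303),(450,315),(475,340),(487,360)]
X=np.array([plane("scene",230+u/6.667-.43,255+v/6.667-.43,.03)[:2] for u,v in S])
s=least_squares(lambda c:np.hypot(*(X-c).T)-.025,X.mean(0)-[.01,0]);print("recess scene",s.x,np.abs(s.fun).max())
E
```

```text
274 286 289 | 275 283 305 | 276 282 305 | 277 281 303 | 278 280 303 | 279 280 303 | 280 280 303 | 281 280 303 | 282 280 304 | 283 280 296 | 284 280 296 | 285 280 296 | 286 280 296 | 287 281 296 | 288 281 296 | 289 281 296 | 290 281 296 | 291 281 296 | 292 282 296 | 293 282 296 | 294 282 298 | 295 283 298 | 296 284 298 | 297 284 298 | 298 285 296 | 299 287 294 | 300 288 292 | 
upright [289.6928 281.4317] [290.5256 291.2172] slope du/dv 0.08509661650402695
-8 [288.1563 283.0135] [287.7012 294.1779] -0.04076610941415584
-4 [288.9259 282.248 ] [289.1173 292.7413] 0.018245325522039425
4 [290.4538 280.5683] [291.9201 289.6124] 0.16213111569335004
8 [291.2054 279.662 ] [293.2954 287.934 ] 0.2526627631711184
recess scene [ 0.5097 -0.1933] 0.0009961651288600305
```

```bash
python3 - <<'E'
from h import *
np.set_printoptions(precision=4,suppress=True)
R=ctrl.state()["tool_rot"]
f=lambda S,z:np.array([plane("scene",230+u/6.667-.43,255+v/6.667-.43,z)[:2] for u,v in S])
def fit(X):
    s=least_squares(lambda c:np.hypot(*(X-c).T)-.022,X.mean(0));return s.x,np.abs(s.fun).max()
T,e1=fit(f([(330,185),(338,160),(360,136),(388,124),(338,215),(365,235),(400,243),(438,236)],.128))
B,e2=fit(f([(347,265),(362,283),(385,295),(410,299),(440,293),(465,275)],.092))
print(T,e1,B,e2,"pred",[.5073,-.1852])
d=np.append(B-T,0);print("foot-top in tool x,y mm",(R.T@d)[:2]*1e3,"tilt deg",np.degrees((R.T@d)[:2]/.036))
E
```

```text
[ 0.5085 -0.1858] 0.00048325017189939853 [ 0.5075 -0.1825] 0.0002833992144356777 pred [0.5073, -0.1852]
foot-top in tool x,y mm [ 3.1417 -1.4378] tilt deg [ 5.0001 -2.2884]
```

>>> {"method": "arm_command", "body": {"deltas": [[[0,0,0],[-0.29,0.12,0],1],[[0,-0.35,0],[0,0,0],1],[[0,-0.4,0],[0,0,0],1],[[0,0,0],[0.031,0,0.4],1],[[0,0,0],[0.031,0,0.4],1],[[0,0,0],[0.031,0,0.4],1],[[0,0,0],[0.031,0,0.4],1],[[0,0,0],[0.031,0,0.4],1],[[0,0,0],[0,0,0],1],[[0,0,0],[0,0,0],1]]}}

```text
t: 39.85
tool_pos: [0.5093, -0.1922, 0.1009]
tool_rot: [[0.145, 0.989, -0.011], [0.986, -0.146, -0.078], [-0.079, 0.0, -0.997]]
wrist_force: [0.1, -0.3, -4.8]
grip_width: 0.0546
finger_force: 30.0
```

```bash
python3 rel.py "[.5089,-.1913,.1006]"; python3 - <<'E'
from h import *
a=ctrl.read_camera("scene")[:,:,::-1];cv2.imwrite("pics/s3.png",a)
h=cv2.cvtColor(a,cv2.COLOR_BGR2HSV)
m0=cv2.inRange(h,(15,90,0),(30,255,255))
for v in range(286,326,1):
    print(v," ".join(f"{x[0]:2d}/{x[1]:3d}/{x[2]:3d}" for x in h[v,272:306:3]))
E
```

```text
t 39.85 pos [ 0.5093 -0.1922  0.1009] yaw -8.378712968764898 z [-0.0112 -0.0778 -0.9969] F [ 0.129  -0.2935 -4.8025] M [ 0.0346 -0.006  -0.0167] w 0.05459728650113549 29.999406337738037
tool-frame shift mm [ 0.8584 -0.4976  0.221 ] F tool [0.1067 0.169  4.8091]
286 111/194/142 117/ 79/ 29 115/ 40/ 76 120/ 14/ 93 112/174/152 113/173/172 114/136/139 105/ 36/ 28 111/ 32/ 55 110/ 35/ 66 110/ 34/ 67 111/ 39/ 66
287 111/194/160 112/178/ 86 115/110/116 115/ 16/ 94 113/147/151 141/ 42/147  9/ 61/143 114/ 46/ 28 115/ 38/ 40 116/ 32/ 64 113/ 34/ 67 173/ 15/ 66
288 111/196/173 111/193/147 114/132/143 120/ 16/ 93 173/ 36/143 17/124/203 18/147/185 113/ 70/ 29 108/ 44/ 29 116/ 33/ 54 113/ 35/ 66 19/109/112
289 111/195/174 111/193/174 114/131/146 135/ 11/ 93 18/134/203 19/153/220 19/151/204 11/ 52/ 39 115/ 53/ 29 114/ 33/ 39 111/ 42/ 61 22/124/156
290 111/196/173 111/195/174 114/132/145 15/ 67/126 19/153/219 19/155/219 19/152/220 18/138/111 113/ 73/ 28 114/ 43/ 30 113/ 43/ 47 21/110/170
291 111/196/172 111/193/173 113/142/147 17/114/165 19/153/220 19/153/219 19/152/220 19/151/187 13/ 76/ 47 113/ 35
[... 4018 characters left out ...]
/ 98 14/156/ 85
321 19/151/223 18/152/203 14/147/146 14/146/150 14/145/162 14/147/158 13/146/161 14/146/169 14/146/166 14/147/151 13/148/ 86 12/137/ 84
322 19/152/221 19/153/217 14/147/147 14/146/154 14/147/163 14/147/158 14/146/161 14/146/171 14/146/164 14/148/126 14/153/ 85 156/ 53/ 77
323 19/152/217 19/152/221 14/146/150 13/147/160 14/146/161 14/146/159 14/147/165 14/145/169 14/146/162 14/150/ 97 14/157/ 86 117/128/126
324 19/154/199 19/152/220 14/147/142 13/144/163 14/146/159 13/146/161 14/146/169 14/146/166 14/146/157 13/148/ 86 12/137/ 84 112/177/164
325 19/154/182 19/152/220 15/148/134 14/145/163 13/148/159 14/146/162 14/147/172 14/146/164 13/147/135 14/150/ 85 156/ 53/ 77 111/192/175
```

```bash
cat > drum.py <<'E'
from h import *
import sys
np.set_printoptions(precision=4,suppress=True)
fn,zf,v1=sys.argv[1],float(sys.argv[2]),int(sys.argv[3])
h=cv2.cvtColor(cv2.imread(fn),cv2.COLOR_BGR2HSV).astype(float);H,S,V=h[...,0],h[...,1],h[...,2]
brass=(abs(H-18.7)<1.6)&(S>95)
B=[];T=[]
for u in range(283,297):
    c=[v for v in range(v1-60,v1) if brass[v,u]]
    c=[v for v in c if v-c[0]<60]
    if not c: continue
    b=max(v for v in c);B.append((u,b+.5+.2))
    t=[v for v in c if V[v,u]>165]
    if t: T.append((u,max(t)+.5))
def fit(P,z):
    X=np.array([plane("scene",*p,z)[:2] for p in P]);s=least_squares(lambda c:np.hypot(*(X-c).T)-.022,X.mean(0)+[0.0,.02]);return s.x,np.abs(s.fun).max()
print(B,T)
(b,eb),(t,et)=fit(B,zf),fit(T,zf+.036);R=ctrl.state()["tool_rot"]
d=np.append(b-t,0);e=np.array([.145,.989,0]);f=np.array([.989,-.145,0])
print("foot",b,eb,"top",t,et,"tilt deg x,y",np.degrees(d@e/.036),np.degrees(d@f/.036))
E
python3 drum.py pics/s3.png .0523 316
```

```text
[(283, 309.7), (284, 310.7), (285, 311.7), (286, 311.7), (287, 311.7), (288, 312.7), (289, 312.7), (290, 312.7), (291, 312.7), (292, 312.7), (293, 312.7), (294, 311.7), (295, 311.7), (296, 311.7)] [(283, 302.5), (284, 302.5), (285, 303.5), (286, 303.5), (287, 303.5), (288, 304.5), (289, 304.5), (290, 304.5), (291, 304.5), (292, 304.5), (293, 303.5), (294, 303.5), (295, 303.5), (296, 302.5)]
foot [ 0.5091 -0.1907] 0.0011596804607312064 top [ 0.5102 -0.192 ] 0.0011892061550915142 tilt deg x,y 1.7477256119799667 -1.98505389698471
```

>>> {"method": "arm_command", "body": {"deltas": [[[0,-0.2,0],[-0.035,0.02,0],1],[[0,0,0],[0.02,0,0.2],1],[[0,0,0],[0.02,0,0.2],1],[[0,0,0],[0.02,0,0.2],1],[[0,0,0],[0.02,0,0.2],1],[[0,0,0],[0.01,0,0.1],1],[[0,0,0],[0.01,0,0.1],1],[[0,0,0],[0.01,0,0.1],1],[[0,0,0],[0,0,0],1],[[0,0,0],[0,0,0],1]]}}

```text
t: 41.15
tool_pos: [0.5095, -0.1929, 0.0789]
tool_rot: [[0.145, 0.989, -0.014], [0.984, -0.146, -0.098], [-0.099, 0.0, -0.995]]
wrist_force: [-0.0, 0.1, -5.0]
grip_width: 0.0547
finger_force: 30.0
```

```bash
python3 f.py 3;  python3 - <<'E'
from h import *
cv2.imwrite("pics/s4.png",ctrl.read_camera("scene")[:,:,::-1])
E
python3 drum.py pics/s4.png .030 322
```

```text
t 41.3 pos [ 0.5095 -0.1929  0.0789] stand x,z mm -277.54 -62.11 F tool [ 0.5624 -0.1466  4.9498] sd [0.5348 0.1688 0.2765] M [ 0.0523  0.0881 -0.0043] tilt [-0.0142 -0.0984 -0.995 ] w 0.05485524222486949 29.999530613422394
[(283, 314.7), (284, 316.7), (285, 316.7), (286, 317.7), (287, 317.7), (288, 317.7), (289, 317.7), (290, 318.7), (291, 318.7), (292, 317.7), (293, 317.7), (294, 317.7), (295, 317.7), (296, 316.7)] [(283, 307.5), (284, 307.5), (285, 308.5), (286, 308.5), (287, 309.5), (288, 309.5), (289, 309.5), (290, 309.5), (291, 310.5), (292, 309.5), (293, 309.5), (294, 309.5), (295, 308.5), (296, 308.5)]
foot [ 0.5083 -0.1916] 0.0011427340854909748 top [ 0.5101 -0.1914] 0.0017777575238293146 tilt deg x,y -0.6713021930387426 -2.6570923665114075
```

>>> {"method": "arm_command", "body": {"deltas": [[[0,0,0],[-0.04,0.04,0],1],[[0,0,0],[0.005,0,0.05],1],[[0,0,0],[0.005,0,0.05],1],[[0,0,0],[0.005,0,0.05],1],[[0,0,0],[0.005,0,0.05],1],[[0,0,0],[0.005,0,0.05],1],[[0,0,0],[0,0,0],1],[[0,0,0],[0,0,0],1],[[0,0,0],[0,0,0],1],[[0,0,0],[0,0,0],1]]}}

```text
t: 42.6
tool_pos: [0.5105, -0.1935, 0.0766]
tool_rot: [[0.145, 0.989, -0.013], [0.984, -0.146, -0.099], [-0.1, 0.002, -0.995]]
wrist_force: [-3.6, 4.1, 15.7]
grip_width: 0.0547
finger_force: 30.0
```

```bash
python3 f.py 3
```

```text
t 42.75 pos [ 0.5105 -0.1935  0.0766] stand x,z mm -278.02 -64.44 F tool [  2.8839  -3.5938 -16.0932] sd [1.1455 1.019  0.7616] M [0.6163 0.2958 0.0104] tilt [-0.0126 -0.0994 -0.995 ] w 0.05471176311889204 30.00134378671646
```

The drum touched the rim after about 2.3 mm of descent. The moments put the contact at (-22,+11) mm from the foot centre, on the edge, so I need to shift +x and -y. I'll lift a little, shift and descend again.

>>> {"method": "arm_command", "body": {"deltas": [[[0,0,0],[-0.02,0,-0.2],1],[[0,0,0],[0.11,-0.07,0],1],[[0,0,0],[0,0,0],1],[[0,0,0],[0.005,0,0.05],1],[[0,0,0],[0.005,0,0.05],1],[[0,0,0],[0.005,0,0.05],1],[[0,0,0],[0.005,0,0.05],1],[[0,0,0],[0,0,0],1],[[0,0,0],[0,0,0],1],[[0,0,0],[0,0,0],1]]}}

```text
t: 44.0
tool_pos: [0.5091, -0.1914, 0.0737]
tool_rot: [[0.145, 0.989, -0.014], [0.984, -0.146, -0.098], [-0.099, 0.0, -0.995]]
wrist_force: [-0.4, -0.2, -5.8]
grip_width: 0.0548
finger_force: 30.0
```

```bash
python3 f.py 3
```

```text
t 44.15 pos [ 0.5091 -0.1914  0.0737] stand x,z mm -276.11 -67.32 F tool [ 1.0945 -0.1837  5.364 ] sd [0.3419 0.4188 0.6194] M [ 0.0375  0.0799 -0.0173] tilt [-0.0145 -0.0983 -0.9951] w 0.054719962935786674 29.99946355819702
```

It's inside the rim with no contact. I'll lower on.

>>> {"method": "arm_command", "body": {"deltas": [[[0,0,0],[0.005,0,0.05],1],[[0,0,0],[0.005,0,0.05],1],[[0,0,0],[0.005,0,0.05],1],[[0,0,0],[0.005,0,0.05],1],[[0,0,0],[0.005,0,0.05],1],[[0,0,0],[0.005,0,0.05],1],[[0,0,0],[0,0,0],1],[[0,0,0],[0,0,0],1],[[0,0,0],[0,0,0],1],[[0,0,0],[0,0,0],1]]}}

```text
t: 45.4
tool_pos: [0.5091, -0.1915, 0.0678]
tool_rot: [[0.145, 0.989, -0.014], [0.984, -0.146, -0.099], [-0.1, 0.0, -0.995]]
wrist_force: [-0.6, -0.3, -0.6]
grip_width: 0.0547
finger_force: 30.0
```

```bash
python3 f.py 3
```

```text
t 45.55 pos [ 0.5091 -0.1915  0.0678] stand x,z mm -276.23 -73.22 F tool [-0.1639 -0.8571  0.8544] sd [0.3674 0.1966 0.2282] M [ 0.2296 -0.1155 -0.0616] tilt [-0.0143 -0.0985 -0.995 ] w 0.05465189236015279 29.999947249889374
```

>>> {"method": "arm_command", "body": {"deltas": [[[0,0,0],[0.0025,0,0.025],1],[[0,0,0],[0.0025,0,0.025],1],[[0,0,0],[0,0,0],1],[[0,0,0],[0,0,0],1],[[0,0,0],[0,0,0],1],[[0,0,0],[0,0,0],1],[[0,0,0],[0,0,0],1],[[0,0,0],[0,0,0],1],[[0,0,0],[0,0,0],1],[[0,0,0],[0,0,0],1]]}}

```text
t: 46.8
tool_pos: [0.5093, -0.192, 0.0676]
tool_rot: [[0.145, 0.989, -0.014], [0.984, -0.145, -0.1], [-0.1, 0.001, -0.995]]
wrist_force: [-1.6, -0.5, 6.1]
grip_width: 0.0548
finger_force: 30.0
```

```bash
python3 f.py 4;python3 - <<'E'
from h import *
cv2.imwrite("pics/s5.png",ctrl.read_camera("scene")[:,:,::-1])
E
python3 drum.py pics/s5.png .018 324
```

```text
t 47.0 pos [ 0.5092 -0.192   0.0675] stand x,z mm -276.65 -73.45 F tool [-1.7605 -2.02   -6.1867] sd [0.4265 0.3369 0.2521] M [ 0.5421 -0.3186 -0.0639] tilt [-0.0138 -0.0995 -0.9949] w 0.05486722595740218 30.000565946102142
[(283, 316.7), (284, 317.7), (285, 317.7), (286, 318.7), (287, 318.7), (288, 318.7), (289, 318.7), (290, 318.7), (291, 318.7), (292, 318.7), (293, 318.7), (294, 318.7), (295, 318.7), (296, 317.7)] [(283, 308.5), (284, 309.5), (285, 310.5), (286, 311.5), (287, 311.5), (288, 311.5), (289, 312.5), (290, 312.5), (291, 312.5), (292, 312.5), (293, 311.5), (294, 311.5), (295, 311.5), (296, 310.5)]
foot [ 0.5048 -0.188 ] 0.0014665042416052432 top [ 0.5096 -0.1901] 0.0011351410421137076 tilt deg x,y 2.238163047463052 -7.9980307204683045
```

The drum rests on the floor: the drum-top arc is consistent with a 12 mm drop, and the contact is broad and centred. I'll ease the load and open slowly.

>>> {"method": "arm_command", "body": {"deltas": [[[0,0,0],[0,0,-0.03],1],[[0,0,0],[0,0,0],1],[[0,0,0],[0,0,0],-0.2],[[0,0,0],[0,0,0],-0.28],[[0,0,0],[0,0,0],-0.32],[[0,0,0],[0,0,0],-0.4],[[0,0,0],[0,0,0],-0.5],[[0,0,0],[0,0,0],-0.7],[[0,0,0],[0,0,0],-0.8],[[0,0,0],[0,0,0],-0.8]]}}

```text
t: 48.3
tool_pos: [0.509, -0.1913, 0.0671]
tool_rot: [[0.145, 0.989, -0.015], [0.984, -0.146, -0.098], [-0.099, -0.0, -0.995]]
wrist_force: [0.8, 0.1, 1.2]
grip_width: 0.0774
finger_force: 0.0
```

```bash
python3 f.py 3
```

```text
t 48.45 pos [ 0.509  -0.1913  0.0672] stand x,z mm -276.05 -73.82 F tool [ 0.1151  0.1622 -0.639 ] sd [0.2813 0.6791 0.5679] M [ 0.0094 -0.0409  0.0384] tilt [-0.0144 -0.0983 -0.9951] w 0.0777768336980677 0.0
```

Released. I'll raise the arm clear, vertically allowing for the tilt.

>>> {"method": "arm_command", "body": {"deltas": [[[0,0,0],[-0.02,0,-0.2],-0.8],[[0,0,0],[-0.04,0,-0.4],-0.8],[[0,0,0],[-0.06,0,-0.6],-0.8],[[0,0,0],[-0.1,0,-1],-0.8],[[0,0,0],[-0.1,0,-1],-0.8],[[0,0,0],[-0.1,0,-1],-0.8],[[0,0,0],[-0.1,0,-1],-0.8],[[0,0,0],[-0.1,0,-1],-0.8],[[0,0,0],[-0.1,0,-1],-0.8],[[0,0,0],[-0.1,0,-1],-0.8]]}}

```text
t: 49.7
tool_pos: [0.5089, -0.1913, 0.2337]
tool_rot: [[0.145, 0.989, -0.014], [0.984, -0.146, -0.099], [-0.1, 0.001, -0.995]]
wrist_force: [0.2, -0.1, 0.2]
grip_width: 0.0782
finger_force: 0.0
```

>>> {"method": "arm_command", "body": {"deltas": [[[0,0,0],[1,0,0],-0.8],[[0,0,0],[1,0,0],-0.8],[[0,0,0],[1,0,0],-0.8],[[0,0,0],[1,0,-1],-0.8],[[0,0,0],[1,0,-1],-0.8],[[0,0,0],[1,0,-1],-0.8],[[0,0,0],[0,0,0],-0.8],[[0,0,0],[0,0,0],-0.8],[[0,0,0],[0,0,0],-0.8],[[0,0,0],[0,0,0],-0.8]]}}

```text
t: 50.95
tool_pos: [0.5268, -0.0678, 0.279]
tool_rot: [[0.146, 0.989, -0.016], [0.984, -0.147, -0.098], [-0.099, -0.002, -0.995]]
wrist_force: [0.3, 0.9, -0.3]
grip_width: 0.0786
finger_force: 0.0
```

```bash
python3 f.py 2; python3 - <<'E'
from h import *
cv2.imwrite("pics/s6.png",ctrl.read_camera("scene")[:,:,::-1]);cv2.imwrite("pics/t6.png",ctrl.read_camera("top")[:,:,::-1])
h=cv2.cvtColor(cv2.imread("pics/s6.png"),cv2.COLOR_BGR2HSV)
E
python3 drum.py pics/s6.png .018 324
python3 - <<'E'
from h import *
# upright check: legs' caps on grey mask near predicted place, stirrup column centroid by row vs vertical
im=cv2.imread("pics/s6.png");h=cv2.cvtColor(im,cv2.COLOR_BGR2HSV)
m=(h[...,1]<60)
for v in range(262,312,3):
    x=np.where(m[v,265:325])[0]+265;print(v,x.tolist())
for d in(-.026,.026):
    for z in(.066,.114): print(d,z,proj("scene",np.array([.5090+.989*d,-.1910-.145*d,z])))
E
```

```text
t 51.05 pos [ 0.527  -0.0678  0.2793] stand x,z mm -151.27 138.27 F tool [0.6851 0.0369 0.1199] sd [0.3108 0.3373 0.238 ] M [ 0.0886 -0.0573  0.021 ] tilt [-0.0153 -0.098  -0.9951] w 0.07865037467791636 0.0
[(283, 316.7), (284, 317.7), (285, 317.7), (286, 318.7), (287, 318.7), (288, 318.7), (289, 318.7), (290, 318.7), (291, 318.7), (292, 318.7), (293, 318.7), (294, 318.7), (295, 318.7), (296, 317.7)] [(283, 310.5), (284, 311.5), (285, 312.5), (286, 312.5), (287, 312.5), (288, 313.5), (289, 313.5), (290, 313.5), (291, 313.5), (292, 313.5), (293, 312.5), (294, 312.5), (295, 312.5), (296, 311.5)]
foot [ 0.5048 -0.188 ] 0.0014665042416052432 top [ 0.5096 -0.1933] 0.0011434861155537393 tilt deg x,y 7.268832749494493 -8.73578941011584
262 [265, 266, 267, 268, 269, 270, 271, 272, 273, 274, 314]
265 [265, 266, 267, 268, 269, 270, 271]
268 [265, 266, 267]
271 []
274 []
277 []
280 []
283 [278, 279, 280, 281, 282]
286 [278, 279, 280, 281, 282, 283, 284, 285, 286]
289 [279, 280, 281, 282, 285, 286, 287, 288, 289, 290, 291]
292 [279, 280, 281, 282, 290, 291, 292, 293, 294, 295, 296]
295 [279, 280, 281, 282, 283, 284, 294, 295, 296, 297, 298, 299, 300]
298 [280, 281, 282, 297, 298, 299, 300, 301, 302]
301 [279, 280, 297, 298, 299, 300]
304 [297, 298, 299, 300, 301, 311]
307 [297, 298, 299, 300, 301]
310 [298, 299, 300, 301]
-0.026 0.066 [280.77477207 294.30991851]
-0.026 0.114 [279.32171573 281.59561697]
0.026 0.066 [300.32108833 306.59356331]
0.026 0.114 [299.57658686 294.10901944]
```

The drum-top centre at (0.5096,-0.1933) matches the recess centre seen by the same camera, (0.5096,-0.193). The legs stand at their predicted upright pixels. I'll hand the job in.

```bash
python3 -c "
from plant import ctrl
print(ctrl.job_done())"
```

```text
the job is handed in; nothing more can be done
None
```

The weight came off the hook with the keeper pressed to its stop, stands upright in the large recess with the gripper clear, and the job is handed in at about 51 s; I have no verdict back from the judge.

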